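# Hang the socket rack on its twin pins and lock it

### The arm

A 6-joint arm with a two-finger parallel gripper is mounted at the origin on the work surface. World frame = base frame: x ahead of the robot, y to its left, z up, the work surface at z = 0. Lengths are in m, angles in rad, forces in N, time in s.
With the tool pointing down it reaches from about 0.35 to 0.975 m from the base axis. Payload 7.1 kg.
Tool frame: the origin (TCP) lies on the centre line of the jaws, within the pads' length; the fingertips stand 22 mm ahead of it and the grasp point (between the pads) lies 3 mm ahead of it; z points along the fingers, y is the line along which they close (so a half turn about z gives the same grasp; the last joint's range is limited). The gripper opens to 88 mm and grips with 3 to 60 N. Pads are 20 mm wide; open, the fingers measure 115 mm over their backs; the gripper's body (75 mm by 178 mm) begins 61 mm behind the grasp point.
Start: joints at [-1.121, 0.423, 1.63, -0, 1.089, -0.019], TCP at [0.282, -0.558, 0.245] pointing down, gripper open.
Joint ranges: [-3, 3], [-0.9, 2.11], [0.09, 2.58], [-1.31, 4.45], [0.11, 2.69], [-2.54, 2.54]. Speed limits (rad/s): [2.39, 2.39, 3.01, 3.14, 3.14, 3.14].

### API

Orientations are given as a rotation vector (axis times angle).
In Python, from plant import robot gives the robot as it stands. Calls block until the motion is done:
- robot.movep(position, orientation): joint-space move of the TCP to a pose.
- robot.servo_line(position, ori=None, vel=0.15, f_stop=None): straight line of the TCP; ori=None keeps the orientation; vel is the mean speed in m/s. With f_stop (N) it stops when the force on the tool has changed by that much, and returns True; else False.
- robot.set_joints(angles): joint-space move.
- robot.open() and robot.gripper_close(squeeze=None): open the fingers fully, or close them until they stop; squeeze is the grip in N (None keeps the last).
- robot.wait(seconds).
- robot.solve_ik(position, orientation): joint angles nearest the present ones, or None.
- robot.get_obs(): the state.
- robot.read_camera(name): name is "scene" or "top" or "wrist"; returns (picture, depth): 384x512x3 uint8, red, green, blue; 384x512 float32, m along the optical axis (not along the pixel's ray), 0 where there is no reading.
- robot.camera_params(name): a dict with "fx", "fy", "cx", "cy" (pixels), "k1" (the pictures are not rectified: a ray, as slopes to the right and down, at radius r is drawn at 1 + k1 r^2 times it, then the intrinsics apply), "origin" and "attitude" of the camera in the world; the wrist camera has in their place "T_tool_cam" (4x4, takes a point from camera to tool coordinates, whose origin is the TCP and whose axes are the flange's). Camera axes: x right, y up, looking along -z (the intrinsics and any distortion apply to the point x, -y, -z); pixel columns grow to the right and rows downward; lengths in m; the calibration is good to about 2 mm. A picture is of the moment at which its call begins: read the wrist's pose just before it. camera_params takes no time and is no camera call.
A pose or a line that the arm cannot do raises robot.Unreachable and nothing moves.
- robot.finish_job(): hands the job in; it is judged then, once.
The state is a dict: "clock": time; "joint_pos": joint angles; "joint_vel": joint speeds; "joint_torque": joint torques, N m; "position": TCP position; "tcp_rot": TCP orientation; "wrist_force": force on the tool from outside, world axes, zero at the start; "ft_torque": the same for the moment, N m; "grip_width": opening from 0.0 (shut) to 1.0 (fully open); "finger_force": force on a finger pad.
Only numpy, scipy, OpenCV 4.12 (cv2) and the standard library are available. Lean on these libraries where they do the work, as an engineer would, in place of code of your own. Each camera call takes 0.05 s, during which the arm holds its last target. There are 200 camera calls.

### The job

Please hang the yellow socket rack on the wooden stand: find the two red pins by feel, fit both holes of the rack's flange over them and push it gently fully home, then turn the orange keeper all the way round over the flange to lock the rack in. Never press the rack on the pins or the stand with more than 30 N, leave the keeper open until the rack is home, and do not disturb the other things on the bench.

Things in the scene. Friction and masses are not known exactly. Their poses are not given: they have to be found in the camera images.
- rack: Loose yellow socket rack, 0.28-0.52 kg, standing on the bench. Origin: centre of its underside; x to its back, y to its left, z up. Base 56 (x) x 150 (y) x 10 mm with steel sockets; back plate up to the flange, rear face at x +28 mm. Dark top flange 6 mm thick, underside at z 84 mm, x -20 to +70, y +-105 mm, two holes. Hung in front of the stand, its axes lie along the stand's.
- stand: Fixed wooden stand. Origin on the bench under the middle of the pin line; x away from its front, y to its left, z up. Front board: face at x -22 mm, y +-108 mm. Aluminium rail on it: top at z 150 mm, x -22 to +48. On the rail a dark carriage plate, 4 mm thick, x -22 to +16, 120 mm long, with two red pins. It is clamped fast anywhere within +-18 mm of the middle along y; no reading tells where.
- seat (a point): Mark on the stand at x 0, y -22, z 154 mm (the carriage plate's top); axes as the stand's. The middle between the pins lies 4 to 40 mm from it towards +y: feel or look for it. Pins: upright, 80 mm apart in y, 8 mm diameter, 22 mm tall above the plate, top 4 mm tapering to a 6 mm tip. Home, the flange lies on the plate; let go, the rack may sag about 4 degrees onto the board.
- hole_left (a point): Centre of the rack's +y hole (10.5 mm diameter, straight through the flange) at the flange's underside: rack x +52, y +40, z 84 mm. Axes as the rack's.
- hole_right (a point): Centre of the rack's -y hole (10.5 mm diameter) at the flange's underside: rack x +52, y -40, z 84 mm. Axes as the rack's.
- rack_grip (a point): In the black rubber grip block on the rack's flange: block 36 (x) x 24 (y) mm, rack z 90 to 126 mm, centred at rack x +10, y 0, near the line of the centre of mass; this point at z 110 mm. Take it from above, fingers closing along the rack's y. Axes as the rack's.
- keeper (a joint): Angle of the orange keeper arm about a vertical pivot on the rail at stand x +34, y +78 mm. 0 (starts 0 to 0.25): arm points to the stand's +y, clear of the flange. Growing, it turns counter-clockwise seen from above; 1.57: points to the stand's -x, over the flange (stop 1.6). Stays where left; 0.04 N m turns it. Arm 12 mm wide, underside 6 mm above a flange that is home.
- keeper_nub (a point): Point on the upright round orange nub, 12 mm diameter, near the keeper's free end, 44 mm from the pivot. The nub stands 172 to 212 mm above the bench; this point is at 197 mm. Pinch or push it from above.
- keeper_pivot (a point): On the keeper's axis, at the height of keeper_nub.
- battery: Bystander: black and yellow battery pack, 75 x 115 x 58 mm. Origin under its centre.
- screw_jar: Bystander: clear jar with yellow cap, 64 mm diameter, 85 mm tall. Origin under its centre.
- tape: Bystander: yellow tape measure, 70 x 38 x 66 mm. Origin under its centre.
- driver: Bystander: red screwdriver, about 200 mm long, lying on the bench along its x. Origin under its middle.
- socket: Bystander: loose steel socket, 24 mm diameter, 32 mm tall. Origin under its centre.
- mug: Bystander: grey mug, 80 mm diameter, 95 mm tall. Origin under its centre.
- block: Bystander: wood offcut 60 x 140 x 38 mm. Origin under its centre.
Things that resemble listed ones, but are neither listed nor needed, are in the scene too. What is shaped like the stand but pink is not meant.

How it is judged:
By the outcome, as a careful person would: the job done as asked, in the order asked, and still so for the second after the job is handed in, with the robot touching nothing.
It also fails if it takes over 72 s, if anything falls off the work surface, if the arm or the gripper's body presses on something with over 40 N, if the wrist force passes 120 N, or if a joint passes its speed limit or range.

## Working session

There is one attempt and no reset: what is moved stays moved. The work goes in short steps, each a Python script; the robot and the scene stay as the last script left them, time stands still between calls to the robot, and variables do not carry over. Pictures are saved under pics/ and viewed, at most 10 in all, crops included, and the job is handed in when it is done.

```bash
ls; mkdir -p pics; cat > h.py <<'E'
import numpy as np, cv2
from scipy.spatial.transform import Rotation as R
from plant import robot
def cam(name):
    o=robot.get_obs(); p=robot.camera_params(name); im,d=robot.read_camera(name)
    if 'T_tool_cam' in p:
        T=np.eye(4);T[:3,:3]=R.from_rotvec(o['tcp_rot']).as_matrix();T[:3,3]=o['position'];T=T@np.array(p['T_tool_cam'])
    else:
        T=np.eye(4);a=np.array(p['attitude'])
        T[:3,:3]=a if a.shape==(3,3) else (R.from_rotvec(a) if a.size==3 else R.from_quat(a)).as_matrix()
        T[:3,3]=p['origin']
    return im,d,p,T
def rays(p,T,uv):
    uv=np.asarray(uv,float).reshape(-1,1,2)
    K=np.array([[p['fx'],0,p['cx']],[0,p['fy'],p['cy']],[0,0,1]])
    s=cv2.undistortPoints(uv,K,np.array([p['k1'],0,0,0.]))[:,0]
    return np.c_[s[:,0],-s[:,1],-np.ones(len(s))]@T[:3,:3].T
def at_z(p,T,uv,z):
    r=rays(p,T,uv); o=T[:3,3]; return o+r*((z-o[2])/r[:,2])[:,None]
def at_d(p,T,uv,d):
    return T[:3,3]+rays(p,T,uv)*np.asarray(d).reshape(-1,1)
def cloud(d,p,T):
    v,u=np.mgrid[:d.shape[0],:d.shape[1]]
    return at_d(p,T,np.c_[u.ravel(),v.ravel()],d.ravel()).reshape(d.shape+(3,))
def save(n,im,s=1): cv2.imwrite('pics/'+n,cv2.resize(im[:,:,::-1],None,fx=s,fy=s,interpolation=cv2.INTER_CUBIC))
E
python3 - <<'E'
from h import *
print(robot.get_obs())
for n in('scene','top'):
    im,d,p,T=cam(n); print(n,p); save(n+'.png',im,1.5); np.savez('pics/'+n,im=im,d=d,T=T)
E
```

```text
pics
{'clock': 0.0, 'joint_pos': array([-1.12102634e+00,  4.23837124e-01,  1.63068452e+00,  1.79602527e-05,
        1.08859786e+00, -1.89884589e-02]), 'joint_vel': array([ 0.00192947,  0.00072295, -0.00122015, -0.00186776, -0.00027767,
       -0.00095121]), 'joint_torque': array([-3.85302686e-03, -5.44638813e+01, -2.73670381e+01,  6.40251464e-02,
        2.27707950e-02, -1.59348792e-04]), 'position': array([ 0.28216852, -0.5570944 ,  0.24390615]), 'tcp_rot': array([-3.05424632e+00, -7.29241110e-01,  4.87963260e-04]), 'wrist_force': array([-0.35346622, -0.39598153, -0.18645744]), 'ft_torque': array([ 0.01973445, -0.0273701 ,  0.01949379]), 'finger_force': 0.0, 'grip_width': 0.9982035834495315}
scene {'fx': 420.68635768414936, 'fy': 420.68635768414936, 'cx': 261.810101341203, 'cy': 193.5878490716169, 'k1': -0.06503045423751594, 'origin': array([ 1.11953703, -0.36690658,  1.04209385]), 'attitude': array([0.63654956, 0.35980282, 1.0041766 ])}
top {'fx': 428.9141402833173, 'fy': 428.9141402833173, 'cx': 250.36003226026435, 'cy': 197.89078710284073, 'k1': -0.15666957200489334, 'origin': array([ 0.33460589, -0.00531315,  1.63031857]), 'attitude': array([ 0.08481756, -0.05578441, -1.58580207])}
```

View pics/scene.png

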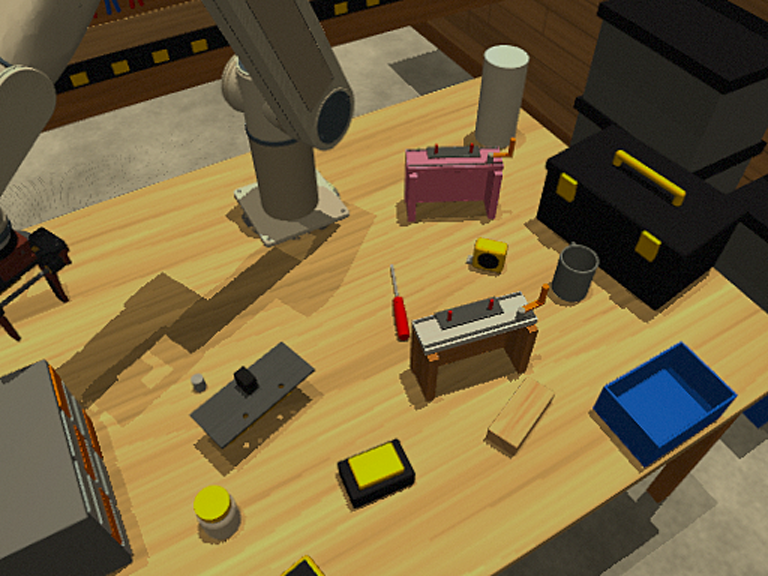

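View pics/top.png

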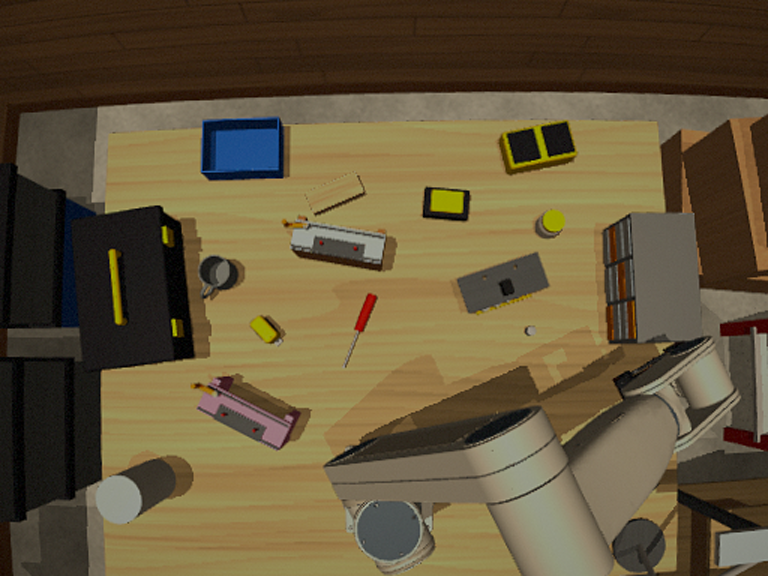

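The scene view shows the rack's dark flange at about (252,393) with its grip block at (245,378), and the wooden stand at about (475,320). The pink decoy is at (452,180). In the top view the rack is at (503,283) and the stand at (338,245), with its keeper at upper left (293,222). Both face the robot. Next I'll measure coarsely from depth and then look with the wrist camera.

```bash
python3 - <<'E'
from h import *
f=np.load('pics/top.npz');im,d,T=f['im'],f['d'],f['T'];p=robot.camera_params('top')
P=cloud(d,p,T)
def rect(u0,u1,v0,v1,z0,z1):
    u0,u1,v0,v1=[int(x/1.5) for x in(u0,u1,v0,v1)]
    Q=P[v0:v1,u0:u1].reshape(-1,3); Q=Q[(Q[:,2]>z0)&(Q[:,2]<z1)]
    r=cv2.minAreaRect(Q[:,:2].astype(np.float32)); print(len(Q),r,np.median(Q[:,2])); return r
rect(445,560,240,320,.075,.105)   # flange
rect(445,560,240,320,.115,.15)   # grip
rect(280,400,205,280,.140,.165)
# red pins
for (u0,u1,v0,v1) in[(280,400,205,280)]:
    a,b,c,e=[int(x/1.5) for x in(u0,u1,v0,v1)]
    s=im[c:e,a:b].astype(int); m=((s[...,0]>90)&(s[...,1]<.5*s[...,0])&(s[...,2]<.5*s[...,0])).astype(np.uint8)
    n,l,st,ce=cv2.connectedComponentsWithStats(m)
    for k in range(1,n): 
        uv=ce[k]+[a,c]; print(st[k,4],uv,at_z(p,T,[uv],.17))
E
```

```text
1298 ((0.5061154365539551, -0.28639405965805054), (0.09029655158519745, 0.2112712264060974), 17.6474609375) 0.09037009419815023
76 ((0.4910649359226227, -0.28832751512527466), (0.03601214662194252, 0.024816619232296944), 18.426010131835938) 0.1258176817015616
1175 ((0.6047693490982056, 0.10801323503255844), (0.2161913365125656, 0.08101017773151398), 79.42230987548828) 0.1514164073722004
2 [193.5 149. ] [[0.63979259 0.21589533 0.17      ]]
5 [213.4 161.2] [[0.59520472 0.14653137 0.17      ]]
4 [236.25 165.  ] [[0.58030709 0.06754579 0.17      ]]
```

```bash
cat >> h.py <<'E'
def ori(yaw):  # tool down, tool x at yaw (deg)
    c,s=np.cos(np.radians(yaw)),np.sin(np.radians(yaw))
    return R.from_matrix(np.array([[c,s,0],[s,-c,0],[0,0,-1.]])).as_rotvec()
def st(t=''):
    o=robot.get_obs(); print(t,'t=%.2f'%o['clock'],o['position'].round(4),'F',o['wrist_force'].round(1),'M',o['ft_torque'].round(2),'g %.3f ff %.1f'%(o['grip_width'],o['finger_force'])); return o
E
python3 - <<'E'
from h import *
print(robot.camera_params('wrist'))
for n,xy,z,yaw in(('w_stand',(.56,.107),.40,-10.6),('w_rack',(.47,-.291),.33,17.65)):
    robot.movep([*xy,z],ori(yaw)); robot.wait(.15); o=st(n); print(o['joint_pos'].round(2))
    im,d,p,T=cam('wrist'); np.savez('pics/'+n,im=im,d=d,T=T); save(n+'.png',im,1.5)
E
```

```text
{'fx': 275.2360735329316, 'fy': 275.2360735329316, 'cx': 256.36137158345355, 'cy': 197.34940575551332, 'k1': -0.009343191361706065, 'T_tool_cam': array([[-1.28308845e-03,  9.63109820e-01,  2.69105610e-01,
         7.35434025e-02],
       [ 9.99999060e-01,  1.36611787e-03, -1.21269460e-04,
        -5.54396747e-04],
       [-4.84425789e-04,  2.69105201e-01, -9.63110667e-01,
        -1.40078695e-01],
       [ 0.00000000e+00,  0.00000000e+00,  0.00000000e+00,
         1.00000000e+00]])}
w_stand t=2.86 [0.5601 0.1065 0.3998] F [ 0.1  0.8 -0.1] M [ 0.1  -0.   -0.02] g 0.999 ff 0.0
[ 0.17  0.2   1.58 -0.    1.36  1.92]
w_rack t=4.59 [ 0.4705 -0.2903  0.3302] F [-0.6 -0.9  0.4] M [0.04 0.   0.03] g 1.003 ff 0.0
[-0.57  0.23  1.7   0.    1.21  0.69]
```

View pics/w_stand.png

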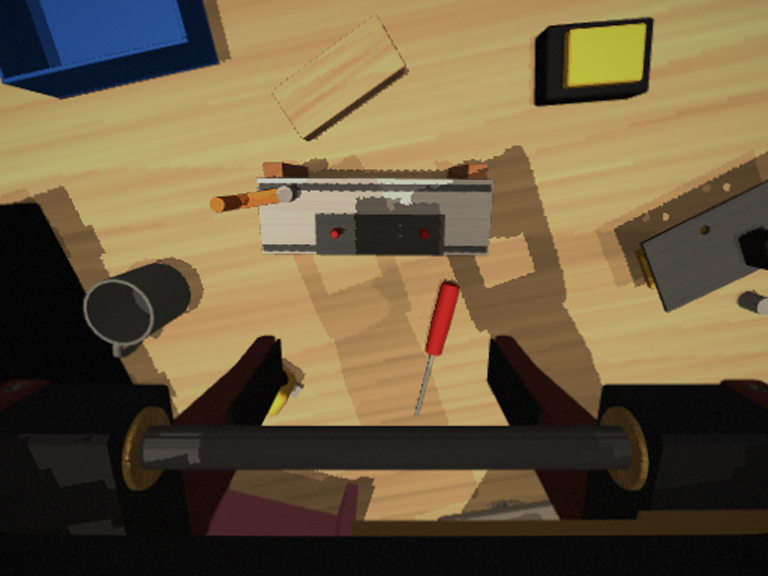

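View pics/w_rack.png

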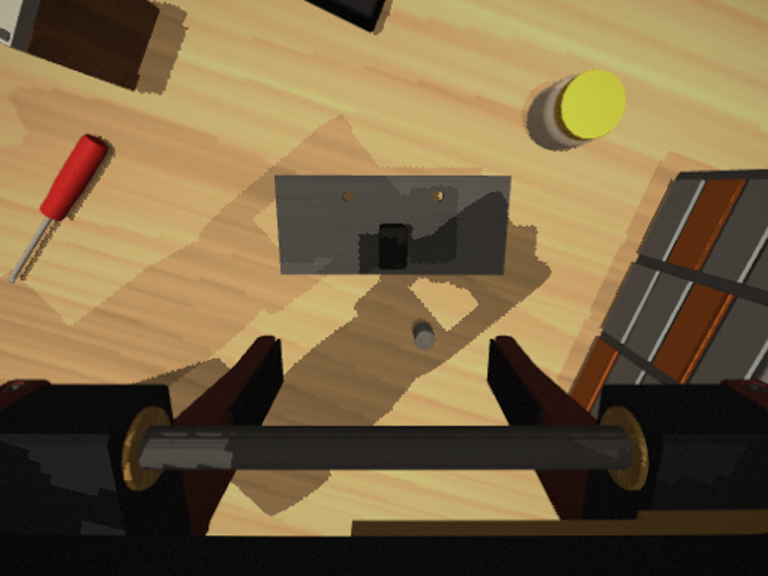

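The stand is at rail columns 258–492, with red pins at about (336,233) and (425,233) and the keeper nub at (218,204). On the rack the holes are at about (347,196) and (438,196), and the grip block at (393,245). I'll enlarge these.

```bash
python3 - <<'E'
from h import *
s=np.load('pics/w_stand.npz')['im'];r=np.load('pics/w_rack.npz')['im']
k=6
def c(im,u,v,w,h):return cv2.resize(im[v:v+h,u:u+w,::-1],None,fx=k,fy=k,interpolation=cv2.INTER_NEAREST)
a=c(s,212,138,96,36); b=c(r,212,116,96,36)
cv2.imwrite('pics/crop1.png',np.vstack([np.clip(a*1.3,0,255).astype(np.uint8),np.clip(b*1.3,0,255).astype(np.uint8)]))
E
```

```text
(no output)
```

View pics/crop1.png

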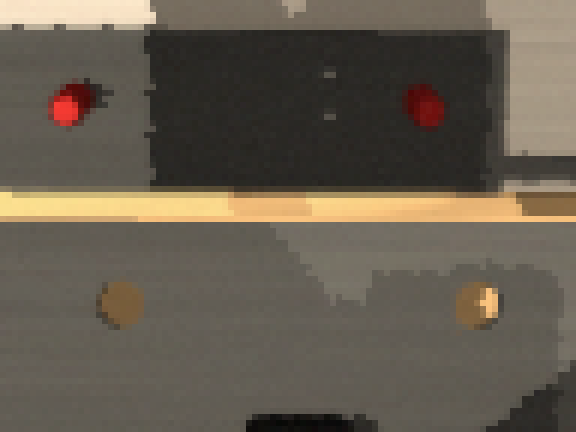

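```bash
cat > m.py <<'E'
from h import *
p=robot.camera_params('wrist')
Ts=np.load('pics/w_stand.npz');Tr=np.load('pics/w_rack.npz')
pins=at_z(p,Ts['T'],[[222.6,155.7],[283.5,155.7]],.176)
holes=at_z(p,Tr['T'],[[232.,130.3],[291.3,130.3]],.088)
for n,a in(('pins',pins),('holes',holes)):
    dl=a[0]-a[1]; print(n,a.round(4).tolist(),'mid',a.mean(0).round(4),'dist',np.linalg.norm(dl).round(4),'yaw',np.degrees(np.arctan2(-dl[0],dl[1])).round(2))
C=cloud(Tr['d'],p,Tr['T']);S=cloud(Ts['d'],p,Ts['T'])
def rect(C,u0,u1,v0,v1,z0,z1):
    Q=C[v0:v1,u0:u1].reshape(-1,3);Q=Q[(Q[:,2]>z0)&(Q[:,2]<z1)];print(len(Q),cv2.minAreaRect(Q[:,:2].astype(np.float32)),np.median(Q[:,2]))
rect(C,170,350,105,195,.080,.100)
rect(C,240,285,140,190,.117,.14)
rect(S,165,335,115,175,.146,.158)
rect(S,135,200,120,145,.160,.225)
rect(S,135,200,120,145,.205,.225)
E
python3 m.py
```

```text
pins [[0.5965, 0.1451, 0.176], [0.5816, 0.0663, 0.176]] mid [0.589  0.1057 0.176 ] dist 0.0802 yaw -10.73
holes [[0.5184, -0.2402, 0.088], [0.5427, -0.3165, 0.088]] mid [ 0.5305 -0.2784  0.088 ] dist 0.0801 yaw 17.65
9462 ((0.5040456652641296, -0.28643128275871277), (0.09002910554409027, 0.21064123511314392), 17.647695541381836) 0.09010252711127406
538 ((0.4905715584754944, -0.29107770323753357), (0.03614935651421547, 0.023075057193636894), 17.830909729003906) 0.12584710009348724
7520 ((0.6019214987754822, 0.10820649564266205), (0.21613332629203796, 0.07032809406518936), 78.87916564941406) 0.15069766270443968
549 ((0.638891339302063, 0.2017783522605896), (0.05629516392946243, 0.01358406338840723), 86.763671875) 0.1723998874684866
104 ((0.6393674612045288, 0.22428691387176514), (0.011421444825828075, 0.010926693677902222), 16.161731719970703) 0.21171028881036608
```

```bash
python3 - <<'E'
from h import *
g=[.4906,-.2910]
robot.movep([*g,.18],ori(17.65)); robot.servo_line([*g,.1155],vel=.08,f_stop=8); st('down')
robot.gripper_close(40); st('grip')
robot.servo_line([*g,.25],vel=.12); robot.wait(.2); st('lift')
ex=np.array([np.cos(np.radians(-10.73)),np.sin(np.radians(-10.73))])
m=np.array([.589,.1057]); t=m-.042*ex
robot.movep([*(t-.06*ex),.26],ori(-10.73)); robot.wait(.3); st('appr')
im,d,p,T=cam('wrist'); np.savez('pics/w_a',im=im,d=d,T=T); save('w_a.png',im,1.5)
E
```

```text
down t=6.26 [ 0.4909 -0.2912  0.1157] F [ 0.2 -0.7  1.2] M [ 0.04 -0.01  0.04] g 0.998 ff 0.0
grip t=7.26 [ 0.4906 -0.291   0.1155] F [-0.7  0.2 -0.9] M [ 0.07 -0.02  0.04] g 0.268 ff 40.0
lift t=8.73 [ 0.4904 -0.2908  0.2493] F [-0.7  0.1 -3.2] M [-0.03  0.01 -0.04] g 0.272 ff 40.0
appr t=10.57 [0.4889 0.1242 0.2599] F [-0.6  0.6 -3.6] M [0.03 0.   0.01] g 0.273 ff 40.0
```

View pics/w_a.png

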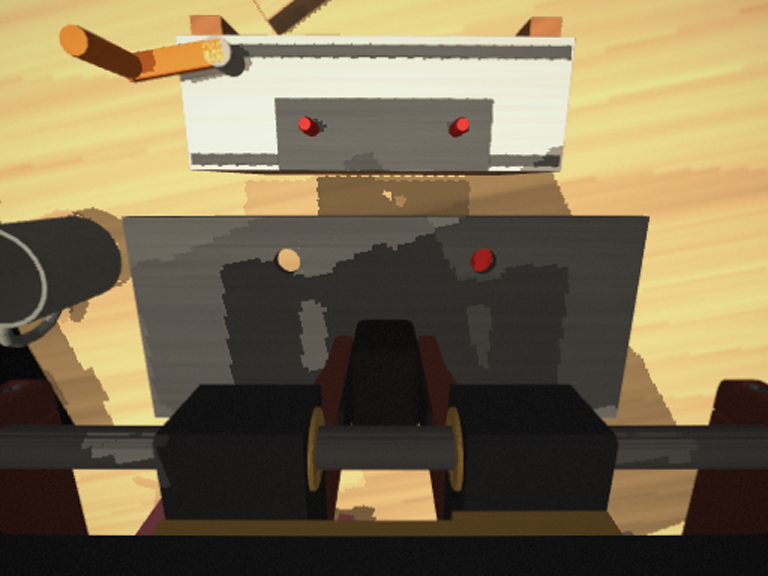

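The rack is held level. Holes are at about (288,261) and (482,261), pins at about (309,126) and (459,127), and the mug is well to the left. I'll take one enlarged crop for the fine alignment.

```bash
python3 - <<'E'
from h import *
r=np.load('pics/w_a.npz')['im'];k=5
c=lambda u,v,w,h:cv2.resize(r[v:v+h,u:u+w,::-1],None,fx=k,fy=k,interpolation=cv2.INTER_NEAREST)
cv2.imwrite('pics/crop2.png',np.clip(np.vstack([c(180,70,150,30),c(180,155,150,36)])*1.2,0,255).astype(np.uint8))
E
```

```text
(no output)
```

View pics/crop2.png

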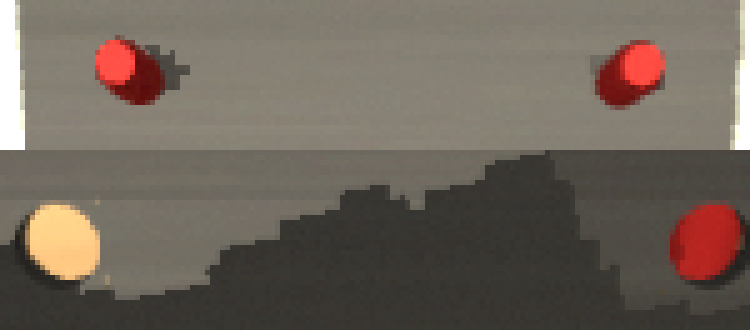

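```bash
python3 - <<'E'
from h import *
p=robot.camera_params('wrist');T=np.load('pics/w_a.npz')['T']
pins=at_z(p,T,[[202.8,81.9],[307.9,82.3]],.176)
holes=at_z(p,T,[[190.9,173.3],[321.9,173.3]],.2344)
for n,a in(('pins',pins),('holes',holes)):
    dl=a[0]-a[1]; print(n,'mid',a.mean(0).round(4),'dist',np.linalg.norm(dl).round(4),'yaw',np.degrees(np.arctan2(-dl[0],dl[1])).round(2))
ex=np.array([np.cos(np.radians(-10.73)),np.sin(np.radians(-10.73))]);ey=np.array([-ex[1],ex[0]])
dd=(pins-holes).mean(0)[:2]; print('need x,y',dd@ex,dd@ey)
E
```

```text
pins mid [0.5887 0.1063 0.176 ] dist 0.0797 yaw -11.05
holes mid [0.5305 0.1167 0.2344] dist 0.0799 yaw -10.87
need x,y 0.05915902105096245 0.0005905963839692792
```

```bash
python3 - <<'E'
from h import *
t=[.5474,.1137]
robot.servo_line([*t,.26],vel=.06); robot.servo_line([*t,.214],vel=.06,f_stop=6); robot.wait(.2); st('above')
h=robot.servo_line([*t,.186],vel=.02,f_stop=6); st('desc %s'%h)
E
```

```text
above t=12.88 [0.5476 0.1137 0.2144] F [ 0.3 -0.2 -3.1] M [-0.03  0.03 -0.03] g 0.274 ff 40.0
desc False t=14.43 [0.5475 0.1137 0.1861] F [-0.9  0.3 -4.2] M [0.04 0.02 0.  ] g 0.273 ff 40.0
```

```bash
python3 - <<'E'
from h import *
t=[.5475,.1137]
h=robot.servo_line([*t,.180],vel=.01,f_stop=7); robot.wait(.2); st('home %s'%h)
im,d,p,T=cam('wrist'); np.savez('pics/w_h',im=im,d=d,T=T); save('w_h.png',im,1.5)
im,d,p,T=cam('scene'); np.savez('pics/s_h',im=im,d=d,T=T); save('s_h.png',im[150:290,230:400],4)
E
```

```text
home True t=14.88 [0.5474 0.1137 0.1856] F [-1.1 -0.6  5.6] M [ 0.21 -0.25  0.05] g 0.269 ff 40.0
```

View pics/w_h.png

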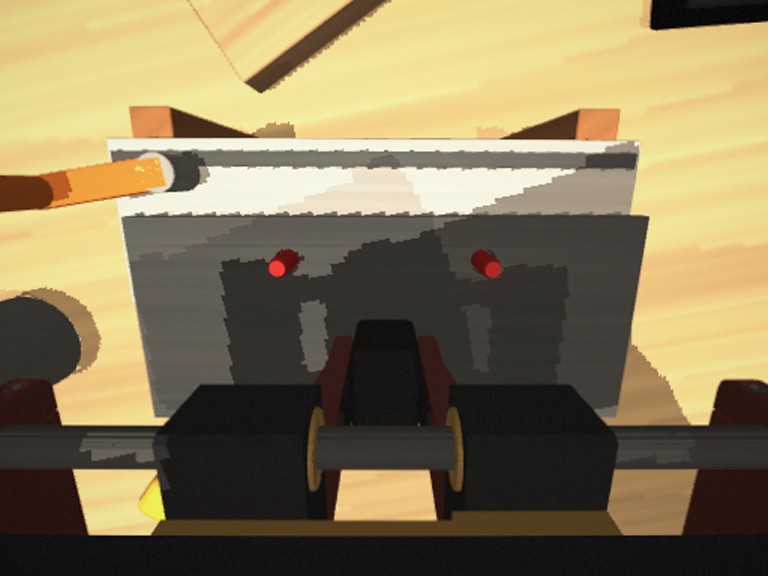

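Both red pins, at (278,267) and (490,269), come through the flange, and TCP z of 0.1856 matches home. I'll release, then pinch the keeper nub and swing it round.

```bash
python3 - <<'E'
from h import *
robot.servo_line([.5475,.1137,.1862],vel=.01)
st('relieved'); robot.open(); robot.wait(.4); st('open')
robot.servo_line([.5475,.1137,.30],vel=.12)
s=-10.85; ex=np.array([np.cos(np.radians(s)),np.sin(np.radians(s))]);ey=np.array([-ex[1],ex[0]])
piv=np.array([.6019,.1082])+.021*ex+.078*ey; nub=np.array([.6394,.2243]); v=nub-piv
a0=np.degrees(np.arctan2(v[1],v[0])); r=.044; print('piv',piv,'r',np.hypot(*v),'a0',a0-(s+90))
print([np.round(robot.solve_ik([*(piv+r*np.array([np.cos(np.radians(a)),np.sin(np.radians(a))])),.206],ori(a)),2).tolist() for a in(a0,s+182)])
robot.movep([*nub,.27],ori(a0)); st('over nub')
h=robot.servo_line([*nub,.206],vel=.06,f_stop=6); st('down %s'%h)
robot.gripper_close(10); st('pinch')
im,d,p,T=cam('scene'); save('s_k.png',im[130:280,230:400],4)
E
```

```text
relieved t=15.34 [0.5474 0.1137 0.186 ] F [-0.8 -0.2 -1.3] M [ 0.07 -0.1  -0.01] g 0.268 ff 40.0
open t=16.82 [0.5475 0.1137 0.1862] F [-0.   0.  -0.9] M [ 0.05  0.02 -0.  ] g 1.000 ff 0.0
piv [0.63720719 0.18085261] r 0.04350268661887261 a0 7.960706134423518
[[0.32, 0.54, 1.53, -0.0, 1.07, 0.37], [0.29, 0.46, 1.66, -0.0, 1.01, -1.13]]
over nub t=19.32 [0.6392 0.2241 0.2697] F [-0.8 -0.7 -0.1] M [-0.02 -0.03  0.05] g 1.000 ff 0.0
down False t=20.54 [0.6397 0.2244 0.2065] F [ 0.2  0.1 -0.3] M [-0.04 -0.06 -0.01] g 0.999 ff 0.0
pinch t=21.69 [0.6394 0.2243 0.206 ] F [0.9 0.4 0.1] M [-0.02 -0.06 -0.01] g 0.131 ff 10.0
```

View pics/s_k.png

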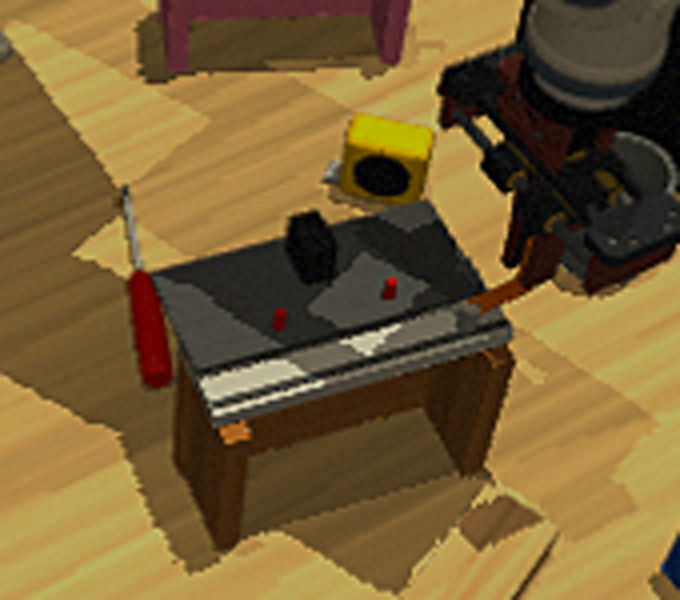

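The rack hangs on both pins, at (280,320) and (388,290), and the nub is pinched (width 0.131, about 11.5 mm). Now I'll swing the keeper.

```bash
python3 - <<'E'
from h import *
s=-10.85; piv=np.array([.6372,.1808]); r=.0437
for a in np.linspace(s+98,s+90+92.5,11)[1:]:
    c=np.radians(a); q=piv+r*np.array([np.cos(c),np.sin(c)])
    if robot.servo_line([*q,.206],ori(a),vel=.04,f_stop=15): print('stop at',a-s-90); break
robot.wait(.2); st('swung')
robot.open(); o=st('open'); x=o['position']
robot.servo_line([x[0],x[1],.36],vel=.12)
robot.movep([.50,.14,.42],ori(-10.85)); robot.wait(.1); st('up')
im,d,p,T=cam('wrist'); np.savez('pics/w_f',im=im,d=d,T=T); save('w_f.png',im,1.5)
C=cloud(d,p,T); m=(C[...,2]>.203)&(C[...,2]<.225)&(np.hypot(C[...,0]-piv[0],C[...,1]-piv[1])<.07)
q=C[m].mean(0) ; print(m.sum(),q,'angle',np.arctan2(*(q[:2]-piv)[::-1])-np.radians(s+90))
E
```

```text
swung t=25.02 [0.5947 0.1878 0.206 ] F [ 6.3 -0.7 -4.1] M [-0.03 -0.99  0.  ] g 0.133 ff 10.0
open t=26.26 [0.594  0.1872 0.206 ] F [-0.8  0.6  0.2] M [ 0.04 -0.11 -0.02] g 1.004 ff 0.0
up t=30.45 [0.5    0.14   0.4199] F [-0.2  0.2 -0.3] M [ 0.08 -0.01  0.04] g 1.001 ff 0.0
85 [0.59413441 0.18736651 0.21161674] angle 1.6088529427375766
```

View pics/w_f.png

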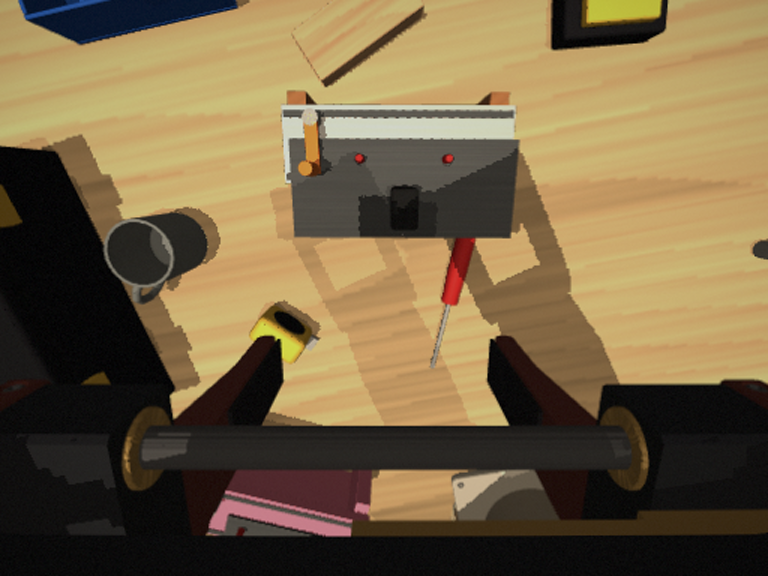

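The keeper now lies over the flange, with the nub at (308,168) and the pivot at (310,117). Both pins show through, and the mug, tape and driver are undisturbed.

```bash
python3 - <<'E'
from h import *
f=np.load('pics/w_f.npz');p=robot.camera_params('wrist');C=cloud(f['d'],p,f['T'])
for v in(96,105,112,135,150): print(v,np.median(C[v-1:v+2,258:285,2] if v<115 else C[v-1:v+2,215:245,2]).round(4))
print(robot.finish_job())
E
```

```text
96 0.161
105 0.1608
112 0.1606
135 0.1594
150 0.1589
the job is handed in; nothing more can be done
None
```

The rack hangs fully home on both pins, the orange keeper is turned to its stop (about 1.6 rad) over the flange, and the job was handed in at about 30 s; the rack was pressed on with roughly 9 N at most, and nothing else on the bench was touched.

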